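# Offer a new pickup up to its cavity in a guitar body

## Robot

A 6-joint arm with a two-finger parallel gripper is mounted at the origin on the work surface. World frame = base frame: x ahead of the robot, y to its left, z up, the work surface at z = 0. Lengths are in m, angles in rad, forces in N, time in s.
With the tool pointing down it reaches from about 0.225 to 0.725 m from the base axis. Payload 3.1 kg.
Tool frame: the origin (TCP) lies where the fingers leave the gripper's body, on its centre line; the fingertips stand 73 mm ahead of it and the grasp point (between the pads) lies 54 mm ahead of it; z points along the fingers, y is the line along which they close (so a half turn about z gives the same grasp; the last joint's range is limited). The gripper opens to 85 mm and grips with 20 to 120 N. Pads are 22 mm wide; open, the fingers measure 114 mm over their backs; the gripper's body (76 mm by 85 mm) begins 54 mm behind the grasp point. The pads swing forward as they close: fully open they stand 13 mm farther back than shut.
Start: joints at [-1.452, 0.048, 0.099, 1.622, 0, 1.443], TCP at [0.128, -0.509, 0.304] pointing down, gripper open.
Joint ranges: [-2.91, 2.91], [-0.99, 1.94], [-1.21, 1.42], [-2.12, 2.29], [-1.49, 1.47], [-3.14, 3.14]. Speed limits (rad/s): [2.79, 2.79, 3.14, 3.14, 3.14, 3.14].

## Interface

Orientations are given as a unit quaternion [x, y, z, w].
In Python, from cell import robot gives the robot as it stands.
- The arm moves only by the shell command python3 -m crank 'ROWS'. ROWS is JSON, a list of rows, each an object with "linear": the shift along the tool's x, y, z in mm, a list of three; "delta_rot": the turn, a rotation vector about the tool's x, y, z in rad, a list of three; "grip": the finger opening in mm, from 0 to 85.4. A call has 1 to 20 rows; each row shifts and turns the commanded pose from where the row before left it, along the tool's axes as they then stand; what a row does not reach is not made up. A row lasts 1/8 s, in which the tool goes at most 62.5 mm and 10.7 degrees, less where a joint would pass 70% of its speed; a pose out of reach is approached as far as the arm can. A call with a gripper value outside its range is refused whole. The fingers move at their own pace and stop on an object; the grip force is fixed at half the most. Time passes only in rows, so rows that do not move let the fingers close. It gives the time, the measured TCP pose, the force, the opening and the grip force at its end, in the units of the state.
- robot.state(): the state, without advancing time (a new reading comes with each control period).
- robot.snapshot(name): name is "scene" or "top"; returns a dict with "pixels" (400x640x3 uint8, blue, green, red), "camera_matrix" (3x3 intrinsics, pixels), "distortion" ([k1, k2, p1, p2, k3] as OpenCV has them; the pictures are not rectified), "R" (3x3) and "t" (3): a world point X has camera coordinates R X + t. Camera axes: x right, y down, z forward; pixel columns grow to the right and rows downward; lengths in m; the calibration is good to about 2 mm. A picture is of the moment at which its call begins. There is no depth.
- robot.sign_off(): hands the job in; it is judged then, once.
The state is a dict: "time_s": time; "joint_pos": joint angles; "dq": joint speeds; "tau": joint torques, N m; "tcp_pos": TCP position; "eef_rot": TCP orientation; "wrist_force": force on the tool from outside, world axes, zero at the start; "moment": the same for the moment, N m; "width": finger opening in m; "gripper_force": force on a finger pad.
Only numpy, scipy, OpenCV 4.12 (cv2) and the standard library are available. Lean on these libraries where they do the work, as an engineer would, in place of code of your own. Each camera call takes 0.05 s, during which the arm holds its last target. There are 200 camera calls.

## Task

I want to check the fit of the new pickup before it goes into the freshly lacquered guitar body: first take the cork sanding block off the open pickup cavity and set it down square in its white outline on the grey tool mat. Then pick up the new pickup (cream coils in a black ring), carry it over the guitar neck and finish still holding it in the gripper, level, centred and lined up with the cavity, hovering still about one centimetre above the opening; do not put it down or let go. Keep the pickup and the gripper from touching the guitar body or the neck, and leave everything else where it is.

Things in the scene. Friction and masses are not known exactly. Their poses are not given: they have to be found in the camera images.
- guitar: Teal guitar body, face up, neck off, fixed (all sizes in mm): 405 (x) x 320 (y), level top face 49 above the table. Origin on the table under its middle; +x along its centre line to the neck end (horns, neck pocket), z up. Fitted neck pickup, 45 x 89, at x=+58: stands 15 above the top. Knobs, switch (22 high) at y<-85. Flat for |y|<85 from x=-100 to +34, but for the cavity.
- cavity (a point): Centre of the mouth of the open pickup cavity, level with the guitar's top face (49 above the table), at x = -40 on its centre line; axes parallel to the guitar's. A black-lined rectangular pocket, 43 along x by 76 along y, 23 deep. At the start the sanding block lies across it on the top face.
- sanding_block: Loose cork block, 100 (its x) x 50 (its y) x 30 high, 50 to 100 g; origin at the centre of its underside, z up. It starts lying flat on the guitar over the cavity, its long side roughly across the guitar. Rigid, can be gripped firmly over its 50 mm width.
- tool_mat: Dark grey mat 200 (its x) x 190 (its y) x 3 thick, fixed on the table; origin under its centre. White outlines for two tools: one empty, for the block; the spanner lies in the other.
- block_place (a point): Centre of the empty white outline (114 x 64 outside, long side along x) on the mat's top face, 3 above the table, at y = +34 in the mat's frame; axes parallel to the mat's.
- new_pickup: Loose new pickup, 100 to 190 g, on the table: origin at the centre of its underside, z up, long side along its y. Brass base 36 (x) x 69 (y) up to 16; black ring 45 x 89 from 16 to 24; cream coils 35 x 66 from 24 to 31. Grip it from above on the ring's long sides (45 wide, along x). Symmetric: either way round will do over the cavity, its y along the cavity's y.
- old_pickup: Loose old pickup, bystander: chrome cover without ring, 38 (its x) x 70 (its y) x 28 high, on the table near the new one (110 or more between centres; which of the two lies nearer the robot varies). Origin at the centre of its underside.
- neck: Guitar neck lying face up along its x on two wooden rests, fixed: 655 long, up to 56 wide at the heel (at -x, towards the robot), headstock 90 wide at +x with tuner posts; neck top at 76 above the table, tuner posts to 82. Origin on the table under the middle. It stands between the pickups and the guitar body.
- spanner: Loose steel spanner 150 long lying in its outline on the tool mat, bystander; origin at the centre of its underside.
- mug: Loose white mug, radius 40, 95 high, bystander; origin at the centre of its underside.
- glue: Loose white glue bottle, radius 26, 150 high, bystander; origin at the centre of its underside.
- screw_tin: Loose open aluminium tin, radius 36, 28 high, bystander; origin at the centre of its underside.
- tape_roll: Loose roll of blue tape lying flat, radius 40, 24 high, bystander; origin at the centre of its underside.
- parts_box: Loose closed cardboard box 80 x 60 x 45 high, bystander; origin at the centre of its underside.
Not all that is in view belongs to the job. Leave any green look-alike of the new_pickup alone. Several things have the shape of the sanding_block; the one meant has the colours described above.

How it is judged:
By the outcome, as a careful person would: the job done as asked, in the order asked, and still so for the second after the job is handed in, while the arm keeps its last pose, push and grip.
It also fails if it takes over 58 s, if anything falls off the work surface, if the arm or the gripper's body presses on something with over 40 N, if the wrist force passes 120 N, or if a joint passes its speed limit or range.

## Working session

There is one attempt and no reset: what is moved stays moved. The work goes in short steps, Python scripts to look and compute and a shell command to move; the robot and the scene stay as the last step left them, time stands still between calls to the robot, and variables do not carry over. Pictures are saved under pics/ and viewed, at most 10 in all, crops included, and the job is handed in when it is done.

```bash
mkdir -p pics; ls; cat > h.py <<'E'
import numpy as np, cv2
from cell import robot
def snap(n,save=None):
    s=robot.snapshot(n); s={k:np.array(v) for k,v in s.items()}
    if save: cv2.imwrite('pics/'+save,s['pixels'])
    return s
def ray(s,uv):
    p=cv2.undistortPoints(np.array(uv,float).reshape(-1,1,2),s['camera_matrix'],s['distortion']).reshape(-1,2)
    d=np.c_[p,np.ones(len(p))]@s['R']; c=-s['R'].T@s['t']; return c,d
def plane(s,uv,z):
    c,d=ray(s,uv); return c+d*((z-c[2])/d[:,2])[:,None]
def proj(s,X):
    return cv2.projectPoints(np.array(X,float).reshape(-1,1,3),cv2.Rodrigues(s['R'])[0],s['t'],s['camera_matrix'],s['distortion'])[0].reshape(-1,2)
E
python3 - <<'E'
from h import *
for n in('scene','top'):
    s=snap(n,n+'0.png'); print(n,-s['R'].T@s['t'],s['R'][2],s['camera_matrix'][0,0])
print(robot.state())
E
```

```text
pics
scene [ 1.51205963 -0.06120237  1.33180265] [-0.61835652  0.03384905 -0.78516842] 504.24573275511915
top [ 0.28398567 -0.00160674  1.52860055] [ 0.17417457  0.00839461 -0.98467901] 492.3505685237902
{'time_s': 0.1, 'joint_pos': array([-1.45178893e+00,  4.86777006e-02,  9.77388354e-02,  1.62203646e+00,
       -2.95625874e-06,  1.44301202e+00]), 'dq': array([ 5.26368644e-04, -1.88874843e-03,  3.47956156e-03,  5.88874079e-04,
       -5.89463724e-05,  1.03162427e-03]), 'tau': array([ 3.71555492e-03, -3.39851689e+01,  3.20935750e+01,  1.57803926e-02,
       -1.84058736e-04,  6.18463531e-06]), 'tcp_pos': array([ 0.12819978, -0.50867869,  0.30282569]), 'eef_rot': array([ 9.92395798e-01,  1.23082874e-01,  3.30308357e-06, -1.08949382e-03]), 'wrist_force': array([-0.15365345, -0.10885508,  0.01560732]), 'moment': array([-0.047836  ,  0.03291402,  0.02073606]), 'gripper_force': 0.0, 'width': 0.08526274020431276}
```

View pics/top0.png

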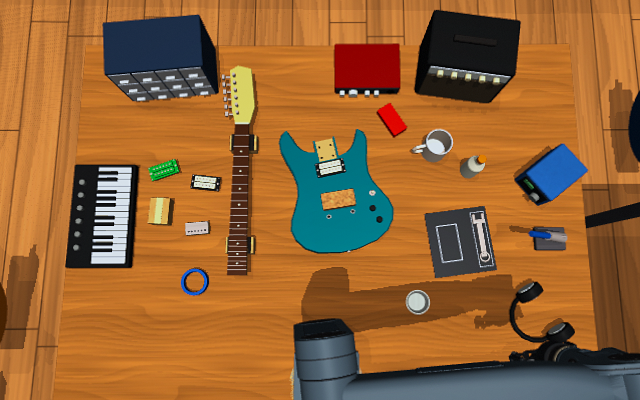

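View pics/scene0.png

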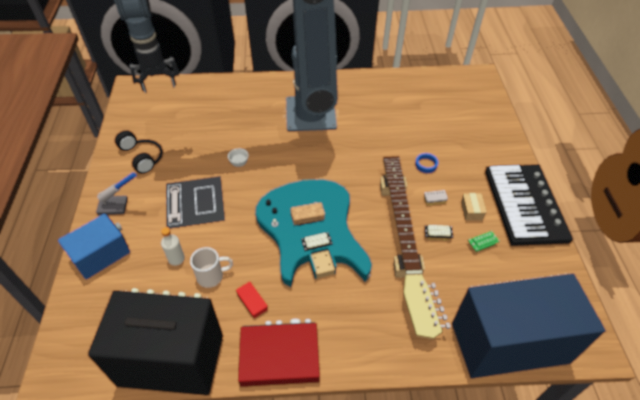

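The pictures show these look-alikes.
- **Pickups (top view):** cream coils in a black ring at (206,182), a green one at (164,170), chrome at (197,228), and one fitted in the guitar at (330,168). The one at (206,182) fits, being loose with a black ring.
- **Blocks (top view):** cork on the guitar at (338,199), red at (391,120), and a tan box at (160,210). The cork one on the guitar fits.
- **Mat:** the empty outline is near (449,243).

I'll confirm these in a crop.

```bash
python3 - <<'E'
from h import *
im=cv2.imread('pics/top0.png')
a=cv2.resize(im[150:250,140:270],None,fx=3,fy=3,interpolation=cv2.INTER_CUBIC)
b=cv2.resize(im[130:230,280:410],None,fx=3,fy=3,interpolation=cv2.INTER_CUBIC)
c=cv2.resize(im[200:285,420:500],None,fx=3,fy=3,interpolation=cv2.INTER_CUBIC)
o=np.zeros((560,790,3),np.uint8); o[:300,:390]=a;o[:300,400:790]=b;o[302:557,:240]=c
s=cv2.imread('pics/scene0.png'); d=cv2.resize(s[185:245,260:460],None,fx=2.7,fy=2.7,interpolation=cv2.INTER_CUBIC); o[302:302+d.shape[0],245:245+d.shape[1]]=d
cv2.imwrite('pics/crop1.png',o)
for p in [(206,182),(206,175),(206,188),(340,195),(320,210),(310,230),(449,243),(435,250),(436,240),(220,200)]: print(p,im[p[1],p[0]],cv2.cvtColor(im,cv2.COLOR_BGR2HSV)[p[1],p[0]])
E
```

```text
(206, 182) [ 69  92 103] [ 20  84 103]
(206, 175) [ 34 107 192] [ 14 210 192]
(206, 188) [1 0 0] [120 255   1]
(340, 195) [ 68 147 217] [ 16 175 217]
(320, 210) [136 122   0] [ 93 255 136]
(310, 230) [139 124   0] [ 93 255 139]
(449, 243) [63 58 58] [120  20  63]
(435, 250) [64 60 59] [114  20  64]
(436, 240) [61 55 55] [120  25  61]
(220, 200) [ 43 119 203] [ 14 201 203]
```

View pics/crop1.png

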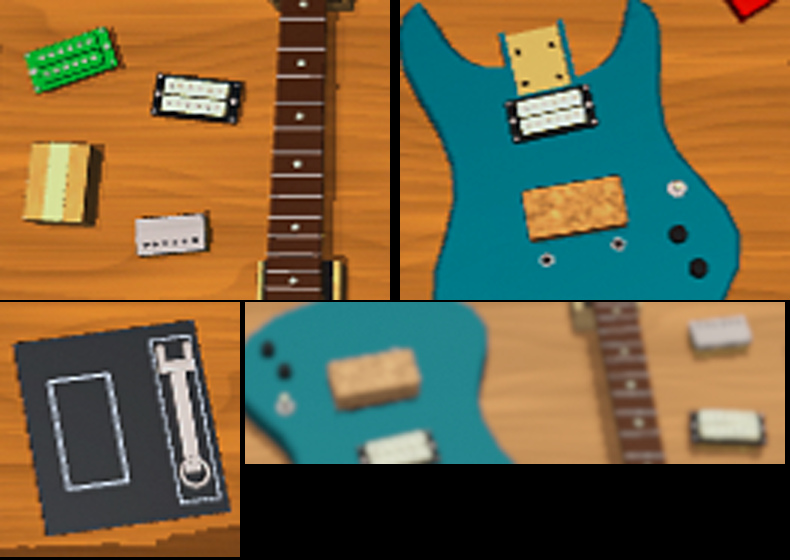

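Confirmed: the cork block lies across the cavity. The cream and black pickup is the loose one left of the neck, with the green one and the chrome one separate from it. The empty outline is the left one on the mat. Next I'll measure them.

```bash
cat >> h.py <<'E'
def rect(s,mask,box,z,hull=True,off=None,verbose=''):
    """largest blob in box -> world min-area rect at height z: centre, sides(mm), angle of long side (deg, from world x)"""
    m=np.zeros(mask.shape,np.uint8); x0,y0,x1,y1=box; m[y0:y1,x0:x1]=mask[y0:y1,x0:x1]
    # upsample for smooth contour; coordinates back to pixel centres
    c=max(cv2.findContours(m,cv2.RETR_EXTERNAL,cv2.CHAIN_APPROX_NONE)[0],key=cv2.contourArea).reshape(-1,2)
    return wrect(plane(s,c,z))
def wrect(P):
    (cx,cy),(w,h),a=cv2.minAreaRect((P[:,:2]*1000).astype(np.float32))
    if w<h: w,h,a=h,w,a+90
    return np.round([cx,cy,w,h,(a+90)%180-90],1)
def up(s,box,k=8):
    """sub-image upscaled k; returns image and fn to map its contour pts to original pixels"""
    x0,y0,x1,y1=box; im=cv2.resize(s['pixels'][y0:y1,x0:x1],None,fx=k,fy=k,interpolation=cv2.INTER_CUBIC)
    return im,lambda c:(np.array(c,float)+.5)/k-.5+[x0,y0]
def blob(m):
    return max(cv2.findContours(m.astype(np.uint8),cv2.RETR_EXTERNAL,cv2.CHAIN_APPROX_NONE)[0],key=cv2.contourArea).reshape(-1,2)
E
python3 - <<'E'
from h import *
t=snap('top'); sc=snap('scene')
def go(s,name,box,f,z):
    im,mp=up(s,box); hsv=cv2.cvtColor(im,cv2.COLOR_BGR2HSV).astype(int); m=f(im.astype(int),hsv)
    m=cv2.morphologyEx(m.astype(np.uint8),cv2.MORPH_OPEN,np.ones((7,7)))
    c=mp(blob(m)); print(name,wrect(plane(s,c,z)),c.mean(0).round(1)); return m
cork=lambda b,h:(b[...,2]>75)
go(t,'block top',(315,182,362,216),cork,.079)
dark=lambda b,h:(b.max(2)<80)|((h[...,1]<120)&(b.max(2)>50))
go(t,'new ring z24',(186,170,228,194),dark,.024)
cream=lambda b,h:(b.min(2)>120)
go(t,'new coils z31',(186,170,228,194),cream,.031)
go(t,'outline',(432,220,467,268),lambda b,h:b.min(2)>95,.003)
go(t,'mat',(415,195,505,285),lambda b,h:(h[...,1]<100),.003)
go(t,'fit coils',(305,150,350,182),cream,.064)
go(t,'neck',(215,60,270,280),lambda b,h:(b[...,2]<110)&(b[...,2]>45),.076)
# scene
go(sc,'S block',(285,200,330,226),cork,.079)
go(sc,'S new coils',(420,220,460,242),cream,.031)
go(sc,'S ring',(420,220,460,242),dark,.024)
go(sc,'S outline',(190,182,220,218),lambda b,h:b.min(2)>105,.003)
E
```

```text
block top [539.3 -34.2 102.2  52.7 -80.4] [337.8 198.9]
new ring z24 [600.9 377.6  91.8  46.6  83. ] [205.4 182.4]
new coils z31 [601.4 379.2  66.4  35.7  83.6] [204.1 181.8]
outline [ 415.5 -377.6  117.9   68.7    7.7] [448.9 242.8]
mat [ 420.2 -410.9  199.   189.1    7.7] [460.9 241.5]
fit coils [641.2 -10.5  67.8  35.8 -77.7] [330.3 166.8]
neck [555.3 259.5 342.8  83.6  -3.7] [241.2 199.3]
S block [549.7 -34.7 109.4  79.1 -79. ] [307.2 212.6]
S new coils [603.8 377.8  72.9  44.3  86.1] [438.8 229.5]
S ring [602.2 377.5  91.2  54.2  84.4] [438.6 230.7]
S outline [ 415.7 -379.1  125.2   73.     7.6] [204.3 199.7]
```

```bash
cat >> h.py <<'E'
from scipy.spatial.transform import Rotation as Ro
def to(x,y,z,psi):
    """turn (tool rotvec) to reach level tool with tool-x at yaw psi deg; then shift along the turned tool axes, mm"""
    st=robot.state(); R0=Ro.from_quat(st['eef_rot']); p=np.radians(psi)
    R1=Ro.from_matrix(np.array([[np.cos(p),np.sin(p),0],[np.sin(p),-np.cos(p),0],[0,0,-1]]))
    d=np.array([x,y,z])-st['tcp_pos']*1000
    print('turn',(R0.inv()*R1).as_rotvec().round(4),'shift',R1.inv().apply(d).round(1),'t',round(st['time_s'],2),'tcp',(st['tcp_pos']*1000).round(1),'w',round(st['width']*1000,1),'q6',st['joint_pos'][5].round(2),'F',np.round(st['wrist_force'],1))
E
python3 -m crank '[{"linear":[0,0,0],"delta_rot":[0,0,-0.149],"grip":85},{"linear":[0,0,0],"delta_rot":[0,0,-0.149],"grip":85},{"linear":[0,0,0],"delta_rot":[0,0,-0.149],"grip":85},{"linear":[0,0,0],"delta_rot":[0,0,-0.149],"grip":85},{"linear":[0,0,0],"delta_rot":[0,0,-0.149],"grip":85},{"linear":[0,0,0],"delta_rot":[0,0,-0.149],"grip":85},{"linear":[0,0,0],"delta_rot":[0,0,-0.149],"grip":85},{"linear":[0,0,0],"delta_rot":[0,0,-0.149],"grip":85},{"linear":[0,0,0],"delta_rot":[0,0,-0.149],"grip":85},{"linear":[0,0,0],"delta_rot":[0,0,-0.149],"grip":85}]'
python3 -c "
from h import *
to(540,-34,250,99.6)"
```

```text
time_s: 1.45
tcp_pos: [0.1282, -0.509, 0.3036]
eef_rot: [0.644, 0.765, 0.0, -0.0]
wrist_force: [0.5, -0.4, 0.7]
width: 0.0849
gripper_force: 0.0
turn [ 0.     -0.0007  0.0033] shift [399.7 485.2  53.6] t 1.45 tcp [ 128.2 -509.   303.6] w 84.9 q6 -0.05 F [ 0.5 -0.4  0.7]
```

```bash
python3 -m crank '[{"linear":[25,30.3,0],"delta_rot":[0,0,0],"grip":85},{"linear":[25,30.3,0],"delta_rot":[0,0,0],"grip":85},{"linear":[25,30.3,0],"delta_rot":[0,0,0],"grip":85},{"linear":[25,30.3,0],"delta_rot":[0,0,0],"grip":85},{"linear":[25,30.3,0],"delta_rot":[0,0,0],"grip":85},{"linear":[25,30.3,0],"delta_rot":[0,0,0],"grip":85},{"linear":[25,30.3,0],"delta_rot":[0,0,0],"grip":85},{"linear":[25,30.3,0],"delta_rot":[0,0,0],"grip":85},{"linear":[25,30.3,0],"delta_rot":[0,0,0],"grip":85},{"linear":[25,30.3,0],"delta_rot":[0,0,0],"grip":85},{"linear":[25,30.3,0],"delta_rot":[0,0,0],"grip":85},{"linear":[25,30.3,0],"delta_rot":[0,0,0],"grip":85},{"linear":[25,30.3,0],"delta_rot":[0,0,0],"grip":85},{"linear":[25,30.3,0],"delta_rot":[0,0,0],"grip":85},{"linear":[25,30.3,20],"delta_rot":[0,0,0],"grip":85},{"linear":[25,30.3,33],"delta_rot":[0,0,0],"grip":85},{"linear":[0,0,0],"delta_rot":[0,0,0],"grip":85},{"linear":[0,0,0],"delta_rot":[0,0,0],"grip":85}]'
python3 -c "
from h import *
to(540,-34,126,99.6)"
```

```text
time_s: 3.7
tcp_pos: [0.5399, -0.0347, 0.2509]
eef_rot: [0.646, 0.763, -0.0, -0.0]
wrist_force: [-0.6, 0.1, -0.1]
width: 0.0848
gripper_force: 0.0
turn [-0.001   0.0003 -0.0013] shift [  0.7   0.2 124.9] t 3.7 tcp [539.9 -34.7 250.9] w 84.8 q6 1.22 F [-0.6  0.1 -0.1]
```

Tracking is accurate. Next I'll descend, close and lift.

```bash
python3 -m crank '[{"linear":[0.7,0,30],"delta_rot":[0,0,0],"grip":85},{"linear":[0,0,30],"delta_rot":[0,0,0],"grip":85},{"linear":[0,0,30],"delta_rot":[0,0,0],"grip":85},{"linear":[0,0,20],"delta_rot":[0,0,0],"grip":85},{"linear":[0,0,14],"delta_rot":[0,0,0],"grip":85},{"linear":[0,0,0],"delta_rot":[0,0,0],"grip":85},{"linear":[0,0,0],"delta_rot":[0,0,0],"grip":60},{"linear":[0,0,0],"delta_rot":[0,0,0],"grip":55},{"linear":[0,0,0],"delta_rot":[0,0,0],"grip":40},{"linear":[0,0,0],"delta_rot":[0,0,0],"grip":40},{"linear":[0,0,0],"delta_rot":[0,0,0],"grip":40},{"linear":[0,0,0],"delta_rot":[0,0,0],"grip":40}]'
python3 -c "
from h import *
to(540,-34,126,99.6)"
```

```text
time_s: 5.2
tcp_pos: [0.5412, -0.0339, 0.1285]
eef_rot: [0.646, 0.763, 0.001, 0.001]
wrist_force: [0.1, 0.0, 4.8]
width: 0.0491
gripper_force: 64.3
turn [ 0.0028  0.0011 -0.0014] shift [ 0.2 -1.2  2.5] t 5.2 tcp [541.2 -33.9 128.5] w 49.1 q6 1.22 F [0.1 0.  4.8]
```

```bash
python3 -m crank '[{"linear":[0,0,-10],"delta_rot":[0,0,0],"grip":40},{"linear":[0,0,-30],"delta_rot":[0,0,0],"grip":40},{"linear":[0,0,-30],"delta_rot":[0,0,0],"grip":40},{"linear":[0,0,-30],"delta_rot":[0,0,0],"grip":40},{"linear":[0,0,0],"delta_rot":[0,0,0.154],"grip":40},{"linear":[0,0,0],"delta_rot":[0,0,0.16],"grip":40},{"linear":[0,0,0],"delta_rot":[0,0,0.16],"grip":40},{"linear":[0,0,0],"delta_rot":[0,0,0.16],"grip":40},{"linear":[0,0,0],"delta_rot":[0,0,0.16],"grip":40},{"linear":[0,0,0],"delta_rot":[0,0,0.16],"grip":40},{"linear":[0,0,0],"delta_rot":[0,0,0.16],"grip":40},{"linear":[0,0,0],"delta_rot":[0,0,0.16],"grip":40},{"linear":[0,0,0],"delta_rot":[0,0,0.16],"grip":40},{"linear":[0,0,0],"delta_rot":[0,0,0.17],"grip":40},{"linear":[0,0,0],"delta_rot":[0,0,0],"grip":40}]'
python3 -c "
from h import *
to(415.5,-377.4,226,7.7)"
```

```text
time_s: 7.08
tcp_pos: [0.5398, -0.0337, 0.2265]
eef_rot: [0.998, 0.067, -0.001, -0.0]
wrist_force: [0.6, 0.1, -0.9]
width: 0.0487
gripper_force: 63.6
turn [-0.0004  0.0013  0.0004] shift [-169.2  324.     0.5] t 7.08 tcp [539.8 -33.7 226.5] w 48.7 q6 2.82 F [ 0.6  0.1 -0.9]
```

```bash
python3 -m crank '[{"linear":[-17,32.4,0],"delta_rot":[0,0,0],"grip":40},{"linear":[-17,32.4,0],"delta_rot":[0,0,0],"grip":40},{"linear":[-17,32.4,0],"delta_rot":[0,0,0],"grip":40},{"linear":[-17,32.4,0],"delta_rot":[0,0,0],"grip":40},{"linear":[-17,32.4,0],"delta_rot":[0,0,0],"grip":40},{"linear":[-17,32.4,0],"delta_rot":[0,0,0],"grip":40},{"linear":[-17,32.4,0],"delta_rot":[0,0,0],"grip":40},{"linear":[-17,32.4,0],"delta_rot":[0,0,0],"grip":40},{"linear":[-17,32.4,0],"delta_rot":[0,0,0],"grip":40},{"linear":[-17,32.4,0],"delta_rot":[0,0,0],"grip":40},{"linear":[0,0,35],"delta_rot":[0,0,0],"grip":40},{"linear":[0,0,35],"delta_rot":[0,0,0],"grip":40},{"linear":[0,0,35],"delta_rot":[0,0,0],"grip":40},{"linear":[0,0,0],"delta_rot":[0,0,0],"grip":40},{"linear":[0,0,0],"delta_rot":[0,0,0],"grip":40}]'
python3 - <<'E'
from h import *
to(415.5,-377.4,82.5,7.7)
t=snap('top','top1.png'); s=snap('scene','scene1.png')
im=t['pixels'];sc=s['pixels']
o=np.zeros((560,800,3),np.uint8)
a=cv2.resize(im[180:280,415:515],None,fx=4,fy=4,interpolation=cv2.INTER_CUBIC);o[:400,:400]=a
b=cv2.resize(sc[160:240,150:230],None,fx=5,fy=5,interpolation=cv2.INTER_CUBIC);o[:400,400:800]=b
c=cv2.resize(im[180:220,305:375],None,fx=4,fy=4);o[400:560,:280]=c
cv2.imwrite('pics/crop2.png',o)
E
```

```text
time_s: 8.95
tcp_pos: [0.415, -0.3778, 0.1231]
eef_rot: [0.998, 0.067, 0.0, 0.0]
wrist_force: [-0.2, 0.1, -0.8]
width: 0.0483
gripper_force: 63.6
turn [ 0.001  -0.0007 -0.0003] shift [ 0.6 -0.3 40.6] t 8.95 tcp [ 415.  -377.8  123.1] w 48.3 q6 2.15 F [-0.2  0.1 -0.8]
```

View pics/crop2.png

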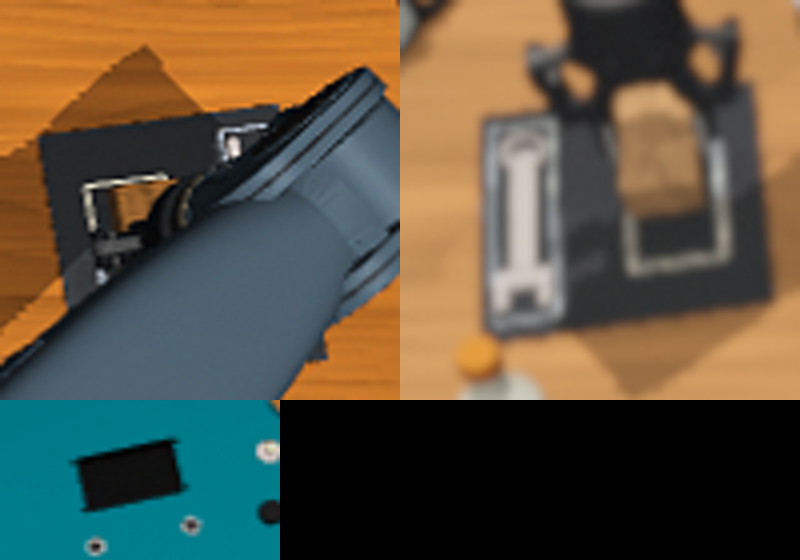

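The block is level above the outline, and the open black cavity shows at about top (337,199). I'll lower it now.

```bash
python3 -m crank '[{"linear":[0.6,-0.3,18],"delta_rot":[0,0,0],"grip":40},{"linear":[0,0,14],"delta_rot":[0,0,0],"grip":40},{"linear":[0,0,6],"delta_rot":[0,0,0],"grip":40},{"linear":[0,0,1.5],"delta_rot":[0,0,0],"grip":40},{"linear":[0,0,0],"delta_rot":[0,0,0],"grip":40},{"linear":[0,0,0],"delta_rot":[0,0,0],"grip":40}]'
python3 -c "
from h import *
to(415.5,-377.4,82.5,7.7)"
```

```text
time_s: 9.8
tcp_pos: [0.415, -0.3769, 0.0826]
eef_rot: [0.998, 0.066, -0.0, -0.0]
wrist_force: [-1.7, 2.0, 2.7]
width: 0.0484
gripper_force: 63.9
turn [-0.0003  0.0003 -0.0016] shift [0.4 0.6 0.1] t 9.8 tcp [ 415.  -376.9   82.6] w 48.4 q6 2.15 F [-1.7  2.   2.7]
```

```bash
python3 -m crank '[{"linear":[0,0,0],"delta_rot":[0,0,0],"grip":60},{"linear":[0,0,0],"delta_rot":[0,0,0],"grip":75},{"linear":[0,0,0],"delta_rot":[0,0,0],"grip":75},{"linear":[0,0,0],"delta_rot":[0,0,0],"grip":75},{"linear":[0,0,-20],"delta_rot":[0,0,0],"grip":75},{"linear":[0,0,-40],"delta_rot":[0,0,0],"grip":75},{"linear":[0,0,-50],"delta_rot":[0,0,0],"grip":75},{"linear":[0,0,-50],"delta_rot":[0,0,0],"grip":75},{"linear":[0,-50,0],"delta_rot":[0,0,-0.1],"grip":75},{"linear":[0,-50,0],"delta_rot":[0,0,-0.16],"grip":75},{"linear":[0,-50,0],"delta_rot":[0,0,-0.16],"grip":75},{"linear":[0,-50,0],"delta_rot":[0,0,-0.16],"grip":75},{"linear":[0,-50,0],"delta_rot":[0,0,-0.16],"grip":75},{"linear":[0,0,0],"delta_rot":[0,0,-0.16],"grip":75},{"linear":[0,0,0],"delta_rot":[0,0,-0.16],"grip":75},{"linear":[0,0,0],"delta_rot":[0,0,-0.16],"grip":75},{"linear":[0,0,0],"delta_rot":[0,0,0],"grip":75}]'
python3 - <<'E'
from h import *
to(601.2,378,250,83.3)
t=snap('top','top2.png'); sc=snap('scene','scene2.png')
def go(s,name,box,f,z):
    im,mp=up(s,box); hsv=cv2.cvtColor(im,cv2.COLOR_BGR2HSV).astype(int); m=f(im.astype(int),hsv)
    m=cv2.morphologyEx(m.astype(np.uint8),cv2.MORPH_OPEN,np.ones((9,9)))
    c=mp(blob(m)); print(name,wrect(plane(s,c,z)),c.mean(0).round(1))
go(t,'block',(425,210,475,275),lambda b,h:(h[...,1]>110)&(b[...,2]>80),.033)
go(t,'outline',(432,215,467,270),lambda b,h:b.min(2)>95,.003)
go(t,'cavity',(318,184,360,214),lambda b,h:b.max(2)<70,.049)
go(t,'new ring',(186,170,228,194),lambda b,h:(b.max(2)<80)|((h[...,1]<120)&(b.max(2)>50)),.024)
o=np.zeros((400,800,3),np.uint8)
o[:,:400]=cv2.resize(t['pixels'][200:280,420:500],(400,400),interpolation=cv2.INTER_CUBIC)
o[:,400:]=cv2.resize(sc['pixels'][165:235,160:230],(400,400),interpolation=cv2.INTER_CUBIC)
cv2.imwrite('pics/crop3.png',o)
E
```

```text
time_s: 11.92
tcp_pos: [0.3189, -0.1523, 0.2425]
eef_rot: [0.78, 0.625, 0.0, 0.0]
wrist_force: [0.0, 0.1, -1.0]
width: 0.0752
gripper_force: 0.0
turn [ 0.0005  0.0002 -0.1029] shift [559.6 218.5  -7.5] t 11.93 tcp [ 318.9 -152.3  242.5] w 75.2 q6 1.15 F [ 0.   0.1 -1. ]
block [ 412.2 -374.5  100.2   51.3    7.8] [450.3 242.9]
outline [ 415.3 -377.1  118.    68.1    7.3] [445.7 242.8]
cavity [546.1 -32.3  78.   43.5 -77.8] [337.  198.3]
new ring [601.  377.6  91.6  46.6  83.4] [205.3 182.4]
```

View pics/crop3.png

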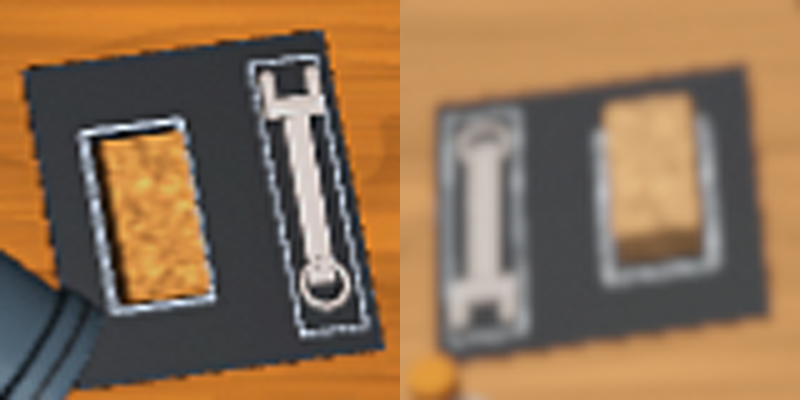

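The block sits inside the outline, square to it, but possibly about 3 mm off centre. I'll check this against the second view.

```bash
python3 - <<'E'
from h import *
t=snap('top'); sc=snap('scene')
def pts(s,box,f):
    im,mp=up(s,box); hsv=cv2.cvtColor(im,cv2.COLOR_BGR2HSV).astype(int)
    m=cv2.morphologyEx(f(im.astype(int),hsv).astype(np.uint8),cv2.MORPH_OPEN,np.ones((9,9))); return mp(blob(m)),m
f=lambda b,h:(h[...,1]>80)&(b[...,2]>95)
th=np.radians(7.6); ex=np.array([np.cos(th),np.sin(th)]); ey=np.array([-ex[1],ex[0]]); c0=np.array([415.4,-377.2])
def ext(P): q=P[:,:2]*1000-c0; return [np.round([(q@e).min(),(q@e).max()],1) for e in(ex,ey)]
c,m=pts(t,(425,210,475,275),lambda b,h:(h[...,1]>110)&(b[...,2]>80)); print('top@33',ext(plane(t,c,.033)))
c,m=pts(sc,(190,172,225,222),f); print('scene@33 (far edge + sides)',ext(plane(sc,c,.033)),'@3 (near edge)',ext(plane(sc,c,.003)))
c,m=pts(sc,(190,172,225,222),lambda b,h:(h[...,1]>80)&(b[...,2]>155)); print('scene top face @33',ext(plane(sc,c,.033)))
c,m=pts(sc,(190,172,225,222),lambda b,h:b.min(2)>105); print('scene outline@3',ext(plane(sc,c,.003)))
E
```

```text
top@33 [array([-52.9,  47.2]), array([-22.5,  28.9])]
scene@33 (far edge + sides) [array([-55.4,  70.8]), array([-27.2,  27.4])] @3 (near edge) [array([-82.7,  46.3]), array([-31.7,  24.1])]
scene top face @33 [array([-52.5,  52.5]), array([-25.7,  26. ])]
scene outline@3 [array([-76.3,  62.8]), array([-38.7,  34.7])]
```

The block lies within the outline on all sides: about 3 mm off against a 7 mm margin, and square to within 0.5°. That's acceptable. The gripper-centred poses also show the top camera is biased by about (-1.5,+2) mm, which I'll allow for. Now to the pickup.

```bash
python3 -c "
from h import *
to(602,376,200,83.3)"; python3 -m crank '[{"linear":[0,0,0],"delta_rot":[0,0,-0.103],"grip":80},{"linear":[37.2,14.6,0],"delta_rot":[0,0,0],"grip":80},{"linear":[37.2,14.6,0],"delta_rot":[0,0,0],"grip":80},{"linear":[37.2,14.6,0],"delta_rot":[0,0,0],"grip":80},{"linear":[37.2,14.6,0],"delta_rot":[0,0,0],"grip":80},{"linear":[37.2,14.6,0],"delta_rot":[0,0,0],"grip":80},{"linear":[37.2,14.6,0],"delta_rot":[0,0,0],"grip":80},{"linear":[37.2,14.6,0],"delta_rot":[0,0,0],"grip":80},{"linear":[37.2,14.6,0],"delta_rot":[0,0,0],"grip":80},{"linear":[37.2,14.6,0],"delta_rot":[0,0,0],"grip":80},{"linear":[37.2,14.6,0],"delta_rot":[0,0,0],"grip":80},{"linear":[37.2,14.6,0],"delta_rot":[0,0,0],"grip":80},{"linear":[37.2,14.6,0],"delta_rot":[0,0,0],"grip":80},{"linear":[37.2,14.6,0],"delta_rot":[0,0,0],"grip":80},{"linear":[37.2,14.6,20],"delta_rot":[0,0,0],"grip":80},{"linear":[37,14.6,20],"delta_rot":[0,0,0],"grip":80},{"linear":[0,0,0],"delta_rot":[0,0,0],"grip":80},{"linear":[0,0,0],"delta_rot":[0,0,0],"grip":80}]'
python3 -c "
from h import *
to(602,376,78,83.3)"
```

```text
turn [ 1.000e-04  0.000e+00 -1.027e-01] shift [557.8 219.5  42.4] t 12.12 tcp [ 318.9 -152.3  242.4] w 75.0 q6 1.15 F [-0.3  0.5  0.2]
time_s: 14.38
tcp_pos: [0.6002, 0.3763, 0.202]
eef_rot: [0.747, 0.665, -0.001, 0.0]
wrist_force: [-0.3, 0.1, -0.0]
width: 0.08
gripper_force: 0.0
turn [-0.0009  0.0011  0.0014] shift [-1.00e-01  1.80e+00  1.24e+02] t 14.38 tcp [600.2 376.3 202. ] w 80.0 q6 2.15 F [-0.3  0.1 -0. ]
```

```bash
python3 -m crank '[{"linear":[0,1.8,30],"delta_rot":[0,0,0],"grip":75},{"linear":[0,0,30],"delta_rot":[0,0,0],"grip":75},{"linear":[0,0,30],"delta_rot":[0,0,0],"grip":75},{"linear":[0,0,20],"delta_rot":[0,0,0],"grip":75},{"linear":[0,0,13],"delta_rot":[0,0,0],"grip":75},{"linear":[0,0,0],"delta_rot":[0,0,0],"grip":60},{"linear":[0,0,0],"delta_rot":[0,0,0],"grip":50},{"linear":[0,0,0],"delta_rot":[0,0,0],"grip":47},{"linear":[0,0,0],"delta_rot":[0,0,0],"grip":35},{"linear":[0,0,0],"delta_rot":[0,0,0],"grip":35},{"linear":[0,0,0],"delta_rot":[0,0,0],"grip":35}]'
python3 -c "
from h import *
to(602,376,78,83.3)"
```

```text
time_s: 15.75
tcp_pos: [0.6032, 0.377, 0.0814]
eef_rot: [0.747, 0.665, 0.002, 0.0]
wrist_force: [0.0, -0.4, 6.9]
width: 0.0436
gripper_force: 61.7
turn [ 0.0027 -0.0018  0.002 ] shift [-1.2 -1.   3.4] t 15.75 tcp [603.2 377.   81.4] w 43.6 q6 2.15 F [ 0.  -0.4  6.9]
```

```bash
python3 -m crank '[{"linear":[0,0,-8],"delta_rot":[0,0,0],"grip":35},{"linear":[0,0,-20],"delta_rot":[0,0,0],"grip":35},{"linear":[0,0,-30],"delta_rot":[0,0,0],"grip":35},{"linear":[0,0,-30],"delta_rot":[0,0,0],"grip":35},{"linear":[0,0,-30],"delta_rot":[0,0,0],"grip":35},{"linear":[0,0,-15],"delta_rot":[0,0,0],"grip":35},{"linear":[0,0,0],"delta_rot":[0,0,-0.11],"grip":35},{"linear":[0,0,0],"delta_rot":[0,0,-0.11],"grip":35},{"linear":[0,0,0],"delta_rot":[0,0,-0.11],"grip":35},{"linear":[0,0,0],"delta_rot":[0,0,0],"grip":35}]'
python3 - <<'E'
from h import *
to(548.2,-32.9,215,102.2)
sc=snap('scene'); uv=proj(sc,robot.state()['tcp_pos'])[0].astype(int); print(uv)
x,y=uv; c=sc['pixels'][y-30:y+70,x-65:x+65]; cv2.imwrite('pics/crop4.png',cv2.resize(c,None,fx=5,fy=5,interpolation=cv2.INTER_CUBIC))
E
```

```text
time_s: 17.0
tcp_pos: [0.602, 0.3764, 0.2118]
eef_rot: [0.628, 0.778, -0.001, -0.0]
wrist_force: [-0.4, 0.5, -1.6]
width: 0.0433
gripper_force: 61.3
turn [-0.0013  0.0004  0.0008] shift [-388.7 -139.    -3.2] t 17.0 tcp [602.  376.4 211.8] w 43.3 q6 1.82 F [-0.4  0.5 -1.6]
[450 192]
```

View pics/crop4.png

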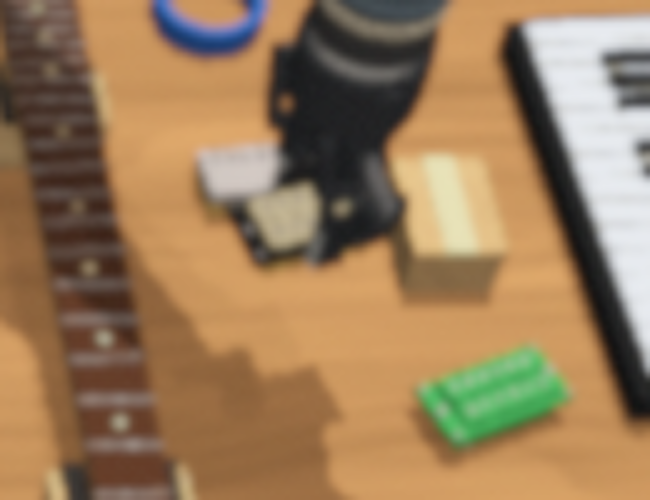

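The pickup is held at about scene (435,196), and the green one hasn't moved. I'll carry it over the neck now.

```bash
python3 -m crank '[{"linear":[-12,-4.3,-3],"delta_rot":[0,0,0],"grip":35},{"linear":[-24,-8.6,0],"delta_rot":[0,0,0],"grip":35},{"linear":[-24,-8.6,0],"delta_rot":[0,0,0],"grip":35},{"linear":[-24,-8.6,0],"delta_rot":[0,0,0],"grip":35},{"linear":[-24,-8.6,0],"delta_rot":[0,0,0],"grip":35},{"linear":[-24,-8.6,0],"delta_rot":[0,0,0],"grip":35},{"linear":[-24,-8.6,0],"delta_rot":[0,0,0],"grip":35},{"linear":[-24,-8.6,0],"delta_rot":[0,0,0],"grip":35},{"linear":[-24,-8.6,0],"delta_rot":[0,0,0],"grip":35},{"linear":[-24,-8.6,0],"delta_rot":[0,0,0],"grip":35},{"linear":[-24,-8.6,0],"delta_rot":[0,0,0],"grip":35},{"linear":[-24,-8.6,0],"delta_rot":[0,0,0],"grip":35},{"linear":[-24,-8.6,0],"delta_rot":[0,0,0],"grip":35},{"linear":[-24,-8.6,0],"delta_rot":[0,0,0],"grip":35},{"linear":[-24,-8.6,0],"delta_rot":[0,0,0],"grip":35},{"linear":[-24,-8.6,0],"delta_rot":[0,0,0],"grip":35},{"linear":[-16.7,-5.7,0],"delta_rot":[0,0,0],"grip":35},{"linear":[0,0,0],"delta_rot":[0,0,0],"grip":35},{"linear":[0,0,0],"delta_rot":[0,0,0],"grip":35}]'
python3 - <<'E'
from h import *
to(548.2,-32.9,140.4,102.2)
E
```

```text
time_s: 19.42
tcp_pos: [0.5493, -0.0325, 0.2155]
eef_rot: [0.627, 0.779, 0.0, -0.0]
wrist_force: [0.5, 0.1, -0.8]
width: 0.0436
gripper_force: 61.3
turn [ 0.0003 -0.0006  0.0021] shift [-0.2 -1.2 75.1] t 19.43 tcp [549.3 -32.5 215.5] w 43.6 q6 1.17 F [ 0.5  0.1 -0.8]
```

```bash
python3 -m crank '[{"linear":[0,-1.2,20],"delta_rot":[0,0,0.002],"grip":35},{"linear":[0,0,20],"delta_rot":[0,0,0],"grip":35},{"linear":[0,0,15],"delta_rot":[0,0,0],"grip":35},{"linear":[0,0,10],"delta_rot":[0,0,0],"grip":35},{"linear":[0,0,0],"delta_rot":[0,0,0],"grip":35},{"linear":[0,0,0],"delta_rot":[0,0,0],"grip":35},{"linear":[0,0,0],"delta_rot":[0,0,0],"grip":35}]'
python3 - <<'E'
from h import *
to(548.2,-32.9,140.4,102.2)
sc=snap('scene'); t=snap('top')
# predicted outlines (ring top z24, coils top z31) of the held pickup and of the cavity
st=robot.state(); p=st['tcp_pos']; a=np.radians(12.2); ex=np.array([np.cos(a),np.sin(a),0]); ey=np.array([-ex[1],ex[0],0])
def box(c,lx,ly): return [c+sx*ex*lx/2+sy*ey*ly/2 for sx,sy in((1,1),(1,-1),(-1,-1),(-1,1))]
k=6; x,y=proj(sc,p)[0].astype(int); x0,y0=x-60,y-25
im=cv2.resize(sc['pixels'][y0:y0+95,x0:x0+130],None,fx=k,fy=k,interpolation=cv2.INTER_CUBIC)
def f(c,lx,ly,col): cv2.polylines(im,[np.int32((proj(sc,box(np.array(c),lx,ly))-[x0,y0]+.5)*k-.5)],True,col,1)
zb=p[2]-.0814
f([p[0],p[1],zb+.024],.045,.089,(0,0,255)); f([p[0],p[1],zb+.031],.035,.066,(255,0,255)); f([.5482,-.0329,.049],.043,.076,(255,255,0))
cv2.imwrite('pics/crop5.png',im)
E
```

```text
time_s: 20.3
tcp_pos: [0.5488, -0.0333, 0.1514]
eef_rot: [0.628, 0.778, 0.0, 0.001]
wrist_force: [-0.3, -0.5, -1.9]
width: 0.0434
gripper_force: 61.3
turn [ 0.0016  0.0007 -0.    ] shift [ 0.5 -0.5 11. ] t 20.3 tcp [548.8 -33.3 151.4] w 43.4 q6 1.18 F [-0.3 -0.5 -1.9]
```

View pics/crop5.png

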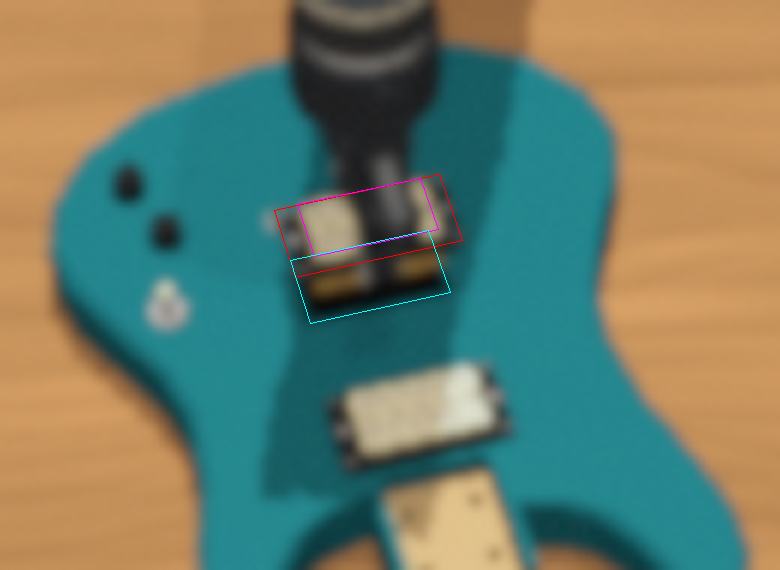

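The held pickup at about scene (365,225 in the crop) is level. Its predicted outline and the cavity outline both match the picture. Now the final centimetre down.

```bash
python3 -m crank '[{"linear":[0.5,-0.5,5],"delta_rot":[0.001,0,0],"grip":35},{"linear":[0,0,4],"delta_rot":[0,0,0],"grip":35},{"linear":[0,0,2],"delta_rot":[0,0,0],"grip":35},{"linear":[0,0,0],"delta_rot":[0,0,0],"grip":35},{"linear":[0,0,0],"delta_rot":[0,0,0],"grip":35},{"linear":[0,0,0],"delta_rot":[0,0,0],"grip":35},{"linear":[0,0,0],"delta_rot":[0,0,0],"grip":35}]'
python3 - <<'E'
from h import *
to(548.2,-32.9,140.4,102.2)
sc=snap('scene'); t=snap('top')
k=6; x,y=proj(sc,[.548,-.033,.06])[0].astype(int)
a=cv2.resize(sc['pixels'][y-40:y+40,x-33:x+33],None,fx=k,fy=k,interpolation=cv2.INTER_CUBIC)
b=cv2.resize(t['pixels'][160:240,305:371],None,fx=k,fy=k,interpolation=cv2.INTER_CUBIC)
cv2.imwrite('pics/crop6.png',np.hstack([a,b]))
E
```

```text
time_s: 21.28
tcp_pos: [0.5477, -0.0328, 0.1396]
eef_rot: [0.628, 0.778, -0.0, -0.0]
wrist_force: [0.0, 1.2, -1.5]
width: 0.0435
gripper_force: 61.3
turn [-0.0007  0.0001  0.0001] shift [-0.2  0.5 -0.8] t 21.27 tcp [547.7 -32.8 139.6] w 43.5 q6 1.18 F [ 0.   1.2 -1.5]
```

View pics/crop6.png

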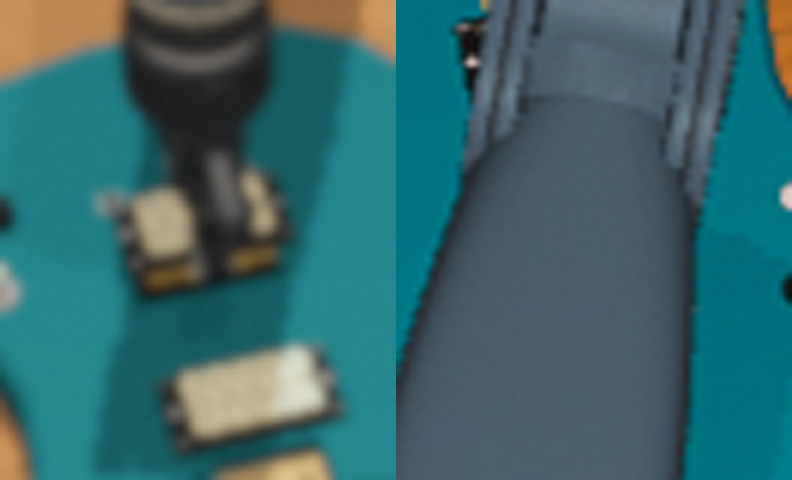

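The pickup hangs level and lined up with the guitar, its brass base just above the dark cavity (left crop, about (205,250)). Its underside is roughly 9 to 10 mm above the opening, and nothing is touching. I'll hand it in.

```bash
python3 -c "
from h import *
print(robot.sign_off())"
```

```text
the job is handed in; nothing more can be done
None
```

The job is handed in at about 21 s: the cork block sits square inside its outline, about 3 mm off centre, and the new pickup is held level, lined up with the cavity and hovering about 9–10 mm above it, centred to within my 1–2 mm measuring error.

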